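# Lower the vanity mirror by one hole and lay its glass flat

### The arm

A 6-joint arm with a two-finger parallel gripper is mounted at the origin on the work surface. World frame = base frame: x ahead of the robot, y to its left, z up, the work surface at z = 0. Lengths are in mm, angles in rad, forces in N, time in s.
With the tool pointing down it reaches from about 350 to 775 mm from the base axis. Payload 7.3 kg.
Tool frame: the origin (TCP) lies midway between the tips of the shut fingers; the grasp point (between the pads) lies 19 mm behind it (robot.pinch_z is the distance from the TCP to the grasp point, in mm); z points along the fingers, y is the line along which they close (so a half turn about z gives the same grasp; the last joint's range is limited). The gripper opens to 92 mm and grips with 3 to 60 N. Pads are 19 mm wide; open, the fingers measure 130 mm over their backs; the gripper's body (75 mm by 190 mm) begins 47 mm behind the grasp point.
Start: joints at [-1.48, 0.342, 1.524, -0, 1.275, -0.146], TCP at [123.183, -510.366, 199.141] pointing down, gripper open.
Joint ranges: [-2.53, 2.53], [-0.77, 2.02], [0.04, 2.7], [-1, 4.14], [0.28, 2.66], [-3.11, 3.11]. Speed limits (rad/s): [2.57, 2.57, 3.14, 3.14, 3.14, 3.14].

### API

Orientations are given as a unit quaternion [x, y, z, w].
In Python, from workcell import robot gives the robot as it stands.
- The arm moves only by the tool drive_tool, never from a script. Its argument "deltas" is a list of rows, each a list of 7 numbers: the shift along the tool's x, y, z in m, then the turn, a rotation vector about the tool's x, y, z in degrees, then the opening, from 0 (shut) to 1 (fully open). A call has 1 to 8 rows; each row is the pose to reach, as a shift and turn from the pose commanded when the call began, along the tool's axes at that moment; what a row does not reach only later rows make up. A row lasts 1/12 s, in which the tool goes at most 41.7 mm and 7.16 degrees, less where a joint would pass 70% of its speed; a pose out of reach is approached as far as the arm can. A call with a gripper value outside its range is refused whole. The fingers move at their own pace and stop on an object; "grip_force" is the grip in N (left out, the last holds). Time passes only in rows, so rows that repeat a pose let the fingers close. It gives the time, the measured TCP pose, the force, the opening and the grip force at its end, in the units of the state.
- robot.state(): the state, without advancing time (a new reading comes with each control period).
- robot.capture(name): name is "scene" or "top" or "wrist"; returns a dict with "frame" (480x640x3 uint8, blue, green, red), "mtx" (3x3 intrinsics, pixels), "position" and "attitude" of the camera in the world; the wrist camera has in their place "mount" (4x4, takes a point from camera to tool coordinates, whose origin is the TCP and whose axes are the flange's). Camera axes: x right, y down, z forward; pixel columns grow to the right and rows downward; lengths in mm; the calibration is good to about 2 mm. The wrist camera is an equidistant fisheye: a pixel r from the principal point sees the ray r / f radians off the axis. A picture is of the moment at which its call begins: read the wrist's pose just before it. There is no depth.
- robot.finish_job(): hands the job in; it is judged then, once.
The state is a dict: "time_s": time; "joint_positions": joint angles; "dq": joint speeds; "tau": joint torques, N m; "position": TCP position; "ee_rot": TCP orientation; "ft_force": force on the tool from outside, world axes, zero at the start; "torque": the same for the moment, N m; "gripper_width": finger opening in mm; "finger_force": force on a finger pad.
Only numpy, scipy, OpenCV 4.12 (cv2) and the standard library are available. Lean on these libraries where they do the work, as an engineer would, in place of code of your own. Each camera call takes 0.05 s, during which the arm holds its last target. There are 200 camera calls.

### The job

The cabinet door catches on the vanity mirror. Squeeze the release button on the mirror's telescoping stem and collapse it to the very next hole down, so that the button springs fully out again and the stem is locked there, then tip the round glass back until it lies flat, facing the ceiling. Feel for the click and do not force anything; leave the mirror's foot where it stands and do not disturb the other things on the vanity.

Things in the scene. Friction and masses are not known exactly. Their poses are not given: they have to be found in the camera images.
- stand: foot of the standing vanity mirror: marble disc 160 mm across, 22 mm thick, with an upright post 20 mm across with three holes 9 mm high in its back; stands loose (whole mirror about 2.2 kg). Origin: centre of the underside, on the post's axis. z up; -x is the front, where the release button is and which the upright glass faces; +y runs along the side arm to the glass
- stem_grip (a point): the point to pinch on the chrome sleeve (28 mm across, 73 mm long, upright) that telescopes over the post: midway between the button's face in front (-x) and the sleeve's plain back (+x), 36 mm apart along the foot's x with the button out; 33 mm below the sleeve's top and 4 mm in front of the post's axis. The side arm, 10 mm thick, leaves towards +y 20 mm above it. Axes as the foot's
- stem_top (a point): centre of the flat top end of the sleeve (25 mm across), on the post's axis; pressing down here moves the sleeve without touching the button
- button_face (a point): centre of the front face of the release button: an upright black paddle 15 mm wide and 27 mm high, standing 8 mm out from the sleeve's front when fully out; it is pressed towards +x of the foot
- button (a joint): how far the release button is pressed in, m: 0 fully out (pin in a hole, sleeve locked), 0.0055 fully in. Its spring takes 6.4 N to start, 10.8 N fully in; beyond 0.004 the pin is out of its hole. Let go between holes, it stays at 0.004, the pin riding on the post, and springs out to 0 when the pin drops into a hole
- stem (a joint): how far the sleeve has come down, m (0 at the start, give or take 0.001, pin in the top hole). The next hole is 10 to 35 mm down (not known closer: find it by feel; the pin has 1 mm play either way in a hole), a third as far again below. Unlocked, a stiff bush holds the sleeve against its weight and 6 to 9 N of push slowly moves it down; locked in a hole it stops dead
- glass (a joint): tilt of the round glass about its pivot (an axis along the foot's y through the middle of the disc), rad: 0 upright, facing the front (-x); grows as its top edge goes back (towards +x); 1.571 is its stop, flat and facing up. Friction hinge: stays where it is left, takes about 1.5 N at the rim
- glass_centre (a point): centre of the face of the round glass, a chrome-rimmed disc 146 mm across and 8 mm thick; the pivot lies 5 mm behind this point, 145 mm from the post's axis along the foot's +y and 20 mm above stem_grip. This point's -x axis is the normal out of the face, its z axis points to the disc's top edge
- perfume: bystander: round amber glass perfume bottle with a twist cap, 68 mm across, 84 mm high; origin at the centre of its underside
- tietray: bystander: black silicone hair tie tray 85 x 130 mm, 18 mm high; origin at the centre of its underside
- ringdish: bystander: white ceramic ring dish 88 mm across, 22 mm high; origin at the centre of its underside
- clipper: bystander: aluminium nail clipper 58 x 12 mm, 14 mm high, lying; origin at the centre of its underside
- polish: bystander: nail polish bottle 30 mm across, 74 mm high; origin at the centre of its underside
- lipstick: bystander: upright lipstick tube 21 mm across, 72 mm high; origin at the centre of its underside
- cream: bystander: cream jar with a metal lid, 60 mm across, 45 mm high; origin at the centre of its underside

How it is judged:
By the outcome, as a careful person would: the job done as asked, in the order asked, and still so for the second after the job is handed in, with the robot touching nothing.
It also fails if it takes over 58 s, if anything falls off the work surface, if the arm or the gripper's body presses on something with over 40 N, if the wrist force passes 120 N, or if a joint passes its speed limit or range.

## Working session

There is one attempt and no reset: what is moved stays moved. The work goes in short steps, Python scripts to look and compute and a tool call to move; the robot and the scene stay as the last step left them, time stands still between calls to the robot, and variables do not carry over. Pictures are saved under pics/ and viewed, at most 10 in all, crops included, and the job is handed in when it is done.

Besides the shell and the picture viewer there is one more tool, called after ">>>" as a command line: name --pt "numbers of a row" for each row, then --argument value for the rest. drive_tool: Moves the arm, as the interface text tells. Its arguments: {"type":"object","properties":{"deltas":{"type":"array","items":{"type":"array","items":{"type":"number"}}},"grip_force":{"type":"number"}},"required":["deltas"]}

```bash
mkdir -p pics; ls; python3 - <<'E'
from workcell import robot
import cv2,numpy as np
print(robot.state(), robot.pinch_z)
for n in ["scene","top"]:
    c=robot.capture(n); cv2.imwrite(f"pics/{n}0.png",c["frame"]); print(n,c["mtx"],c["position"],c["attitude"])
    np.savez(f"{n}0.npz",**{k:np.array(v) for k,v in c.items()})
E
```

```text
pics
{'time_s': 0.0, 'joint_positions': array([-1.48002826e+00,  3.42719163e-01,  1.52500588e+00, -7.61135531e-06,
        1.27540944e+00, -1.46018930e-01]), 'dq': array([-2.90121283e-04,  8.13721208e-04, -1.05506965e-03, -4.61993571e-05,
        6.09513844e-04,  1.89824309e-04]), 'tau': array([-1.73202381e-03, -4.31250286e+01, -2.44215381e+01,  7.15850922e-02,
        5.58888889e-02, -1.26355239e-04]), 'position': array([ 123.12319809, -509.89729485,  198.45073702]), 'ee_rot': array([ 9.92999246e-01,  1.18118174e-01,  1.76555834e-05, -7.70722901e-04]), 'ft_force': array([-0.75266773, -0.20698347, -0.19853984]), 'torque': array([-0.01502364,  0.0107684 , -0.0100785 ]), 'finger_force': 0.0, 'gripper_width': 92.00861766523278} 18.8
scene [[460.71681618   0.         319.1737524 ]
 [  0.         460.71681618 238.09320169]
 [  0.           0.           1.        ]] [1118.99475397 -814.94872062  759.01292668] [ 0.84160631  0.26070783 -0.14601193 -0.44990083]
top [[490.25643512   0.         312.16162359]
 [  0.         490.25643512 238.52217188]
 [  0.           0.           1.        ]] [ 412.82210747  -10.65820256 1340.75538176] [-0.69994834  0.71156802 -0.04966065  0.03573652]
```

View pics/scene0.png

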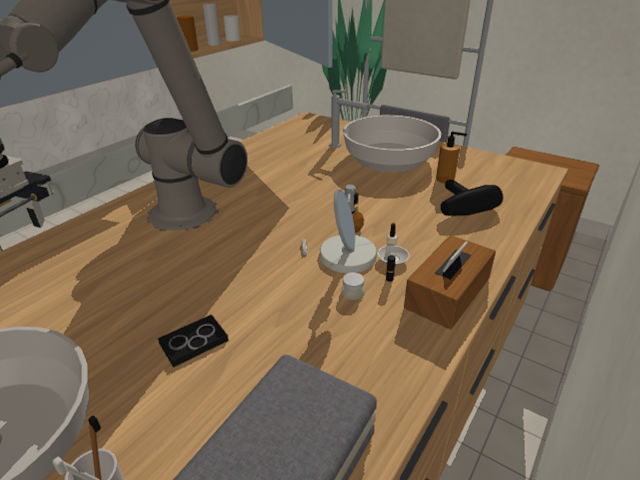

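View pics/top0.png

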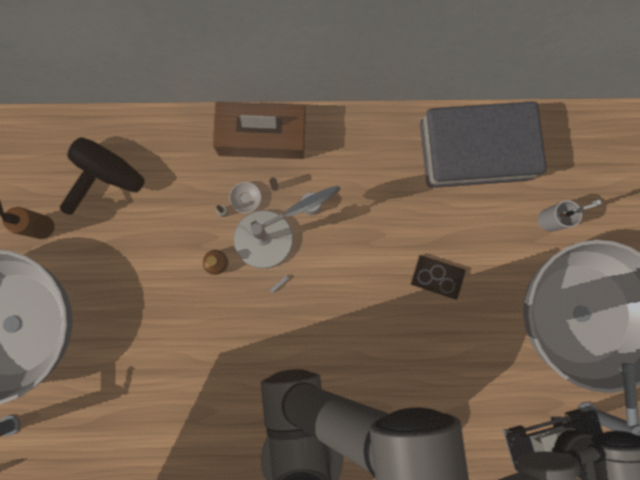

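The scene view shows the mirror at about (350,235), with the cream jar in front and the perfume behind. In the top view the foot is at (264,238), the sleeve top near (258,229) and the glass near (310,203). The button side faces away from the robot. Next I'll enlarge both views.

```bash
python3 - <<'E'
import cv2,numpy as np
a=cv2.imread("pics/top0.png")[165:300,190:350]; b=cv2.imread("pics/scene0.png")[170:310,290:420]
a=cv2.resize(a,None,fx=4,fy=4,interpolation=cv2.INTER_CUBIC)[:,:640]
b=cv2.resize(b,None,fx=4,fy=4,interpolation=cv2.INTER_CUBIC)
cv2.imwrite("pics/a.png",a);cv2.imwrite("pics/b.png",b)
E
```

```text
(no output)
```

View pics/a.png

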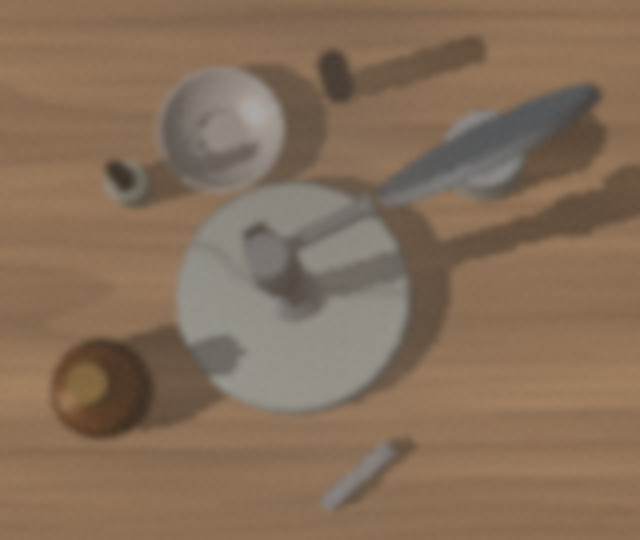

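View pics/b.png

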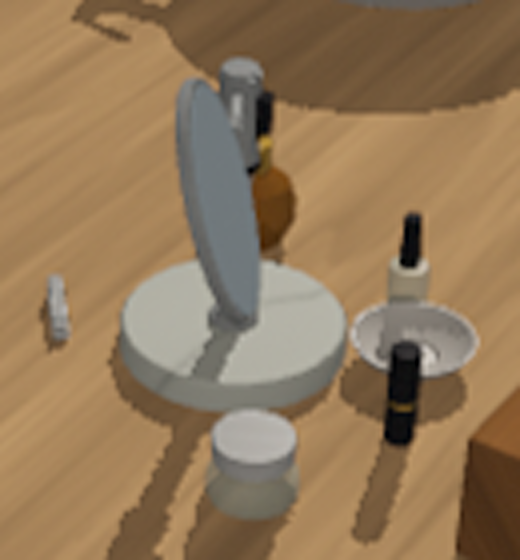

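The crops show the foot disc at (294,297), the sleeve top at (266,250) with the dark button at its upper left, and the glass from (380,200) to (600,88), all in crop `a`. The sleeve top is at (242,66) in crop `b`. I'll cast rays from these.

```bash
cat > h.py <<'E'
import cv2,numpy as np
from scipy.spatial.transform import Rotation as R
def load(n): return dict(np.load(n+"0.npz"))
def ray(c,uv):
    d=np.linalg.inv(c["mtx"])@np.array([uv[0],uv[1],1.]); d=R.from_quat(c["attitude"]).as_matrix()@d
    return np.array(c["position"]),d/np.linalg.norm(d)
def plane(c,uv,z):
    o,d=ray(c,uv); return o+d*(z-o[2])/d[2]
def tri(c1,u1,c2,u2):
    o1,d1=ray(c1,u1);o2,d2=ray(c2,u2)
    t=np.linalg.lstsq(np.c_[d1,-d2],o2-o1,rcond=None)[0]; p,q=o1+t[0]*d1,o2+t[1]*d2
    return (p+q)/2,np.linalg.norm(p-q)
E
python3 - <<'E'
from h import *
t,s=load("top"),load("scene")
A=lambda x,y:(x/4+190-.375,y/4+165-.375); B=lambda x,y:(x/4+290-.375,y/4+170-.375)
f=t["frame"]; hsv=cv2.cvtColor(f,cv2.COLOR_BGR2HSV); lab=cv2.cvtColor(f,cv2.COLOR_BGR2LAB).astype(int)
m=((lab[...,2]<136)&(lab[...,0]>110)).astype(np.uint8)
n,l,st,ce=cv2.connectedComponentsWithStats(m); print([ (st[i],ce[i]) for i in range(1,n) if 190<ce[i][0]<350 and 165<ce[i][1]<300 and st[i][4]>100])
for e in ((178,297),(411,297),(294,181),(294,412)): print(plane(t,A(*e),22))
print("foot",plane(t,A(294.5,297),22))
print("foot scene",plane(s,B(233,327),22))
print("top",tri(t,A(266,250),s,B(242,67)))
print("glass ends in top at z guess")
for z in (130,150,170,200): print(z,plane(t,A(380,200),z),plane(t,A(600,90),z))
print("glass top edge scene/pivot bottoms", tri(t,A(490,140),s,B(195,82)))
for nm,p,z in (("cream",(485,135),45),("perf",(88,383),84),("dish",(222,128),22),("polish",(122,178),74),("lip",(333,66),72),("clip",(360,475),10)): print(nm,plane(t,A(*p),z))
E
```

```text
[(array([230, 183,  31,  30, 599], dtype=int32), array([246.84974958, 195.8230384 ])), (array([285, 202,  36,  15, 188], dtype=int32), array([305.7287234, 208.9787234])), (array([ 235,  210,   57,   58, 2439], dtype=int32), array([263.12177122, 239.08282083]))]
[575.03979013 172.78515415  22.        ]
[572.62722322  15.50969889  22.        ]
[653.42680534  94.1316537   22.        ]
[496.05942953  95.00352591  22.        ]
foot [573.83485148  94.2350943   22.        ]
foot scene [582.35724664  83.14589197  22.        ]
top (array([577.22854386,  94.71615884, 216.86289571]), np.float64(1.028550394194097))
glass ends in top at z guess
130 [620.90931469  31.95440005 130.        ] [ 689.22235215 -107.4395709   130.        ]
150 [617.47200257  31.25049895 150.        ] [ 684.65660338 -105.84087689  150.        ]
170 [614.03469045  30.54659784 170.        ] [ 680.09085461 -104.24218289  170.        ]
200 [608.87872228  29.49074618 200.        ] [ 673.24223146 -101.84414189  200.        ]
glass top edge scene/pivot bottoms (array([626.45455042, -35.51192723, 277.36097275]), np.float64(4.377964853758284))
cream [678.79050544 -36.06574557  45.        ]
perf [512.86588578 221.48443228  84.        ]
dish [690.84601825 143.00766911  22.        ]
polish [647.52197953 202.15201147  74.        ]
lip [720.97849941  64.0278244   72.        ]
clip [453.52925807  51.70808745  10.        ]
```

>>> drive_tool --pt "0.015 -0.012 -0.03 0 0 -5 1" --pt "0.045 -0.037 -0.06 0 0 -10 1" --pt "0.075 -0.062 -0.085 0 0 -15 1" --pt "0.105 -0.087 -0.105 0 0 -20 1" --pt "0.135 -0.112 -0.12 0 0 -25 1" --pt "0.16 -0.132 -0.12 0 0 -30 1" --pt "0.18 -0.149 -0.12 0 0 -35 1" --pt "0.193 -0.159 -0.12 0 0 -40 1"

```text
time_s: 0.77
position: [274.9, -307.8, 319.8]
ee_rot: [0.891, 0.454, 0.0, 0.0]
ft_force: [0.1, -0.5, -0.2]
gripper_width: 92.0
finger_force: 0.0
```

>>> drive_tool --pt "0.03 0 0 0 0 -5 1" --pt "0.07 0.001 0 0 0 -10 1" --pt "0.11 0.002 0 0 0 -15 1" --pt "0.15 0.002 0 0 0 -20 1" --pt "0.19 0.003 0 0 0 -25 1" --pt "0.23 0.003 0 0 0 -30 1" --pt "0.27 0.004 0 0 0 -35 1" --pt "0.3 0.004 0 0 0 -40 1"

```text
time_s: 1.43
position: [456.0, -68.8, 318.8]
ee_rot: [0.683, 0.731, 0.0, -0.0]
ft_force: [-0.2, -1.0, 0.0]
gripper_width: 92.0
finger_force: 0.0
```

>>> drive_tool --pt "0.02 0.017 0 0 0 -4 1" --pt "0.045 0.038 0 0 0 -8 1" --pt "0.07 0.059 0 0 0 -12 1" --pt "0.095 0.081 0 0 0 -16 1" --pt "0.12 0.102 0 0 0 -20 1" --pt "0.14 0.119 0 0 0 -22.5 1" --pt "0.155 0.132 0 0 0 -22.5 1" --pt "0.155 0.132 0 0 0 -22.5 1"

```text
time_s: 2.1
position: [578.1, 94.4, 317.4]
ee_rot: [0.528, 0.849, -0.0, -0.001]
ft_force: [0.0, 0.5, -1.0]
gripper_width: 92.1
finger_force: 0.0
```

```bash
python3 - <<'E'
from workcell import robot
import cv2,numpy as np
s=robot.state(); print(s["position"],s["ee_rot"],s["dq"].round(3))
c=robot.capture("wrist"); cv2.imwrite("pics/w0.png",c["frame"]); print(c["mtx"],c["mount"])
np.savez("wrist0.npz",frame=c["frame"],mtx=c["mtx"],mount=c["mount"],position=s["position"],ee=s["ee_rot"])
E
```

```text
[578.13001318  94.37486867 317.42511654] [ 5.28015820e-01  8.49233929e-01 -7.68994771e-05 -1.01047781e-03] [-0.047 -0.042  0.057 -0.026 -0.002 -0.037]
[[371.64829954   0.         313.76543807]
 [  0.         371.64829954 236.46153789]
 [  0.           0.           1.        ]] [[ 7.84168484e-04 -9.53387396e-01 -3.01748005e-01  8.10575042e+01]
 [ 9.99999292e-01  4.77686858e-04  1.08947630e-03 -7.94967750e-01]
 [-8.94551916e-04 -3.01748646e-01  9.53387096e-01 -1.85416398e+02]
 [ 0.00000000e+00  0.00000000e+00  0.00000000e+00  1.00000000e+00]]
```

View pics/w0.png

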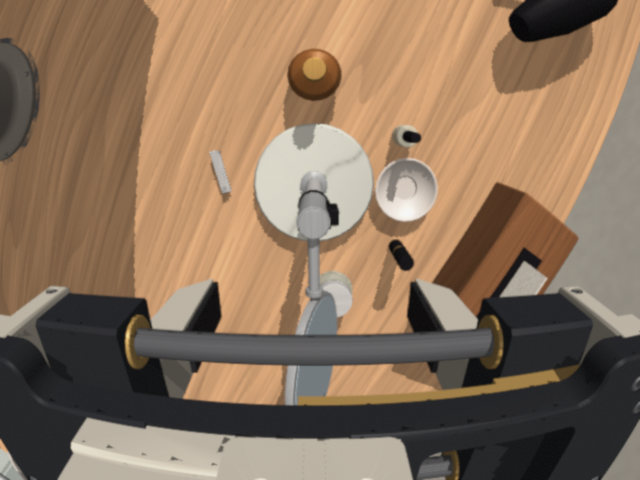

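The wrist view shows the sleeve top near (314,222), the button to its right at (333,214), and the arm running straight down to the glass at (316,292). The tool y axis therefore matches the foot's front. I'll zoom in for precision.

```bash
cat >> h.py <<'E'
def wray(w,uv):
    K=w["mtx"]; x=(uv[0]-K[0,2])/K[0,0]; y=(uv[1]-K[1,2])/K[1,1]; r=np.hypot(x,y)
    d=np.array([np.sin(r)*x/r,np.sin(r)*y/r,np.cos(r)]); M=w["mount"]; Q=R.from_quat(w["ee"]).as_matrix()
    return w["position"]+Q@M[:3,3], Q@M[:3,:3]@d
def wplane(w,uv,z):
    o,d=wray(w,uv); return o+d*(z-o[2])/d[2]
E
python3 - <<'E'
from h import *
w=load("wrist"); f=w["frame"]
for n,uv,z in (("footL",(255,182),22),("footR",(372,182),22),("footT",(314,124),22),("footB",(314,241),22),("top",(314.5,221),217),("arm near",(314,245),204),("arm far",(315.5,288),204),("btn",(337,213),190)): print(n,wplane(w,uv,z).round(1))
cv2.imwrite("pics/w0c.png",cv2.resize(f[160:310,240:400],None,fx=4,fy=4,interpolation=cv2.INTER_CUBIC))
E
```

```text
footL [506.2  63.9  22. ]
footR [644.2 132.1  22. ]
footT [542.5 165.6  22. ]
footB [612.   25.1  22. ]
top [576.5  97.7 217. ]
arm near [587.   75.4 204. ]
arm far [606.1  39.8 204. ]
btn [594.1 106.3 190. ]
```

View pics/w0c.png

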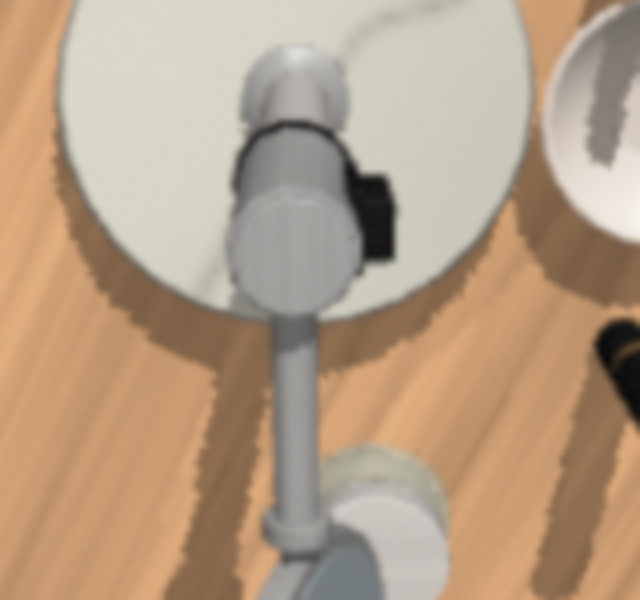

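Sleeve top is about (577, 96, 217), so the grip point is 3 mm along tool +y and the TCP height should be about 165. Descending.

>>> drive_tool --pt "0.0015 0.003 0.02 0 0 0 1" --pt "0.0015 0.003 0.05 0 0 0 1" --pt "0.0015 0.003 0.08 0 0 0 1" --pt "0.0015 0.003 0.105 0 0 0 1" --pt "0.0015 0.003 0.125 0 0 0 1" --pt "0.0015 0.003 0.14 0 0 0 1" --pt "0.0015 0.003 0.15 0 0 0 1" --pt "0.0015 0.003 0.152 0 0 0 1"

```text
time_s: 2.82
position: [577.7, 93.2, 165.3]
ee_rot: [0.53, 0.848, -0.001, -0.001]
ft_force: [0.1, 0.5, 0.8]
gripper_width: 91.6
finger_force: 0.0
```

```bash
python3 - <<'E'
from workcell import robot
import cv2,numpy as np
s=robot.state(); print(s["position"],s["ft_force"])
for n in ("wrist","scene"):
    c=robot.capture(n); f=c["frame"]
    if n=="wrist": cv2.imwrite("pics/w1.png",f)
    else: cv2.imwrite("pics/s1.png",f)
E
```

```text
[577.65689662  93.15711761 165.34831772] [0.1069842  0.52387229 0.83871324]
```

View pics/w1.png

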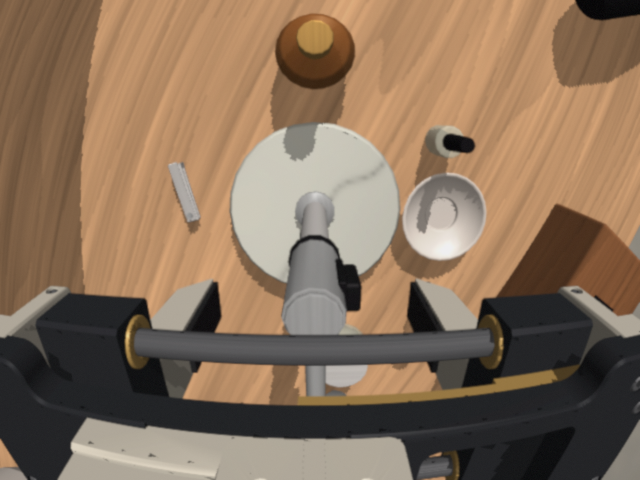

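The wrist view shows the pads at columns 219 and 412 (middle 315.5). The sleeve back to button face spans 288 to 360 (middle 324), so I still need 4 mm along +y. I'll correct that and close at 3 N to feel the centring.

>>> drive_tool --pt "0.0025 0.004 0 0 0 0 1" --pt "0.0025 0.004 0 0 0 0 1" --pt "0.0025 0.004 0 0 0 0 0.6" --pt "0.0025 0.004 0 0 0 0 0.5" --pt "0.0025 0.004 0 0 0 0 0.45" --pt "0.0025 0.004 0 0 0 0 0.45" --grip_force 3

```text
time_s: 3.42
position: [581.5, 98.1, 167.3]
ee_rot: [0.529, 0.848, 0.0, 0.0]
ft_force: [-0.3, -0.5, -0.4]
gripper_width: 69.8
finger_force: 0.0
```

>>> drive_tool --pt "0 0 0.002 0 0 0 0.46" --pt "0 0 0.002 0 0 0 0.46" --pt "0 0 0.002 0 0 0 0.46" --pt "0 0 0.002 0 0 0 0.46" --pt "0 0 0.002 0 0 0 0.46"

```text
time_s: 3.83
position: [581.5, 98.0, 165.1]
ee_rot: [0.529, 0.848, -0.0, 0.0]
ft_force: [-0.1, -0.8, -0.1]
gripper_width: 42.4
finger_force: 0.0
```

```bash
python3 - <<'E'
from workcell import robot
import cv2,numpy as np
s=robot.state(); print(s)
c=robot.capture("wrist"); f=c["frame"]
cv2.imwrite("pics/w2.png",cv2.resize(f[200:360,230:400],None,fx=3.5,fy=3.5,interpolation=cv2.INTER_CUBIC))
E
```

```text
{'time_s': 3.8333, 'joint_positions': array([ 3.71380508e-02,  4.87509152e-01,  1.39124923e+00, -8.86819675e-05,
        1.26287258e+00, -4.17771978e-01]), 'dq': array([ 0.00104704, -0.00140933, -0.00125254,  0.00044042,  0.00118466,
       -0.00132714]), 'tau': array([ 3.66668701e-04, -5.03200507e+01, -2.42622238e+01,  5.61736745e-02,
        6.83438522e-02,  1.56751122e-05]), 'position': array([581.51164076,  98.02962621, 165.07228863]), 'ee_rot': array([ 5.29430996e-01,  8.48353003e-01, -4.57280115e-05,  7.82702217e-06]), 'ft_force': array([-0.09285959, -0.78740672, -0.11622933]), 'torque': array([-0.04503367, -0.08416144, -0.02779367]), 'finger_force': 0.0, 'gripper_width': 42.40686994409016}
```

View pics/w2.png

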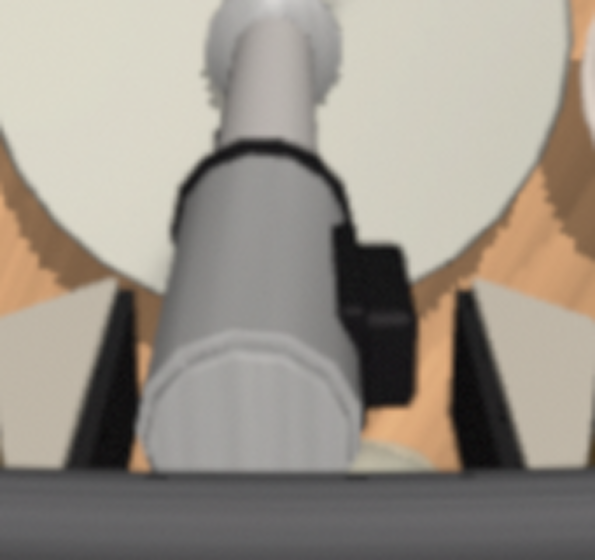

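The pads straddle the sleeve and button, with the left gap about 35 px and the right about 50 px, so they are within about 1 mm of centred. I'll shift -1 mm and touch lightly.

>>> drive_tool --pt "0 -0.001 0 0 0 0 0.42" --pt "0 -0.001 0 0 0 0 0.4" --pt "0 -0.001 0 0 0 0 0.38" --pt "0 -0.001 0 0 0 0 0.36" --pt "0 -0.001 0 0 0 0 0.36"

```text
time_s: 4.3
position: [580.2, 97.4, 165.1]
ee_rot: [0.529, 0.848, -0.0, -0.0]
ft_force: [-2.7, -2.7, 2.2]
gripper_width: 35.9
finger_force: 3.0
```

>>> drive_tool --pt "0 -0.0005 0 0 0 0 0.36" --pt "0 -0.001 0 0 0 0 0.36" --pt "0 -0.001 0 0 0 0 0.36"

```text
time_s: 4.55
position: [580.1, 97.4, 165.1]
ee_rot: [0.529, 0.848, 0.0, 0.0]
ft_force: [0.6, 0.3, -0.6]
gripper_width: 36.1
finger_force: 3.0
```

Centred, and the force is near zero. Now I squeeze while shifting the tool back half the button's travel.

>>> drive_tool --pt "0 -0.0003 0 0 0 0 0.38" --pt "0 -0.0008 0 0 0 0 0.37" --pt "0 -0.0013 0 0 0 0 0.36" --pt "0 -0.0018 0 0 0 0 0.35" --pt "0 -0.0023 0 0 0 0 0.34" --pt "0 -0.0027 0 0 0 0 0.33" --pt "0 -0.0027 0 0 0 0 0.3" --pt "0 -0.0027 0 0 0 0 0.3" --grip_force 15

```text
time_s: 5.22
position: [577.4, 96.0, 165.2]
ee_rot: [0.529, 0.848, 0.0, 0.0]
ft_force: [2.5, 0.7, -0.7]
gripper_width: 29.1
finger_force: 15.0
```

Button fully in (width 29). Now I push down slowly.

>>> drive_tool --pt "0 0.0005 0.0005 0 0 0 0.3" --pt "0 0.0005 0.001 0 0 0 0.3" --pt "0 0.0005 0.0015 0 0 0 0.3" --pt "0 0.0005 0.002 0 0 0 0.3" --pt "0 0.0005 0.0025 0 0 0 0.3" --pt "0 0.0005 0.003 0 0 0 0.3" --pt "0 0.0005 0.003 0 0 0 0.3"

```text
time_s: 5.8
position: [577.5, 96.0, 163.3]
ee_rot: [0.529, 0.848, -0.0, 0.0]
ft_force: [-1.2, 0.5, 7.3]
gripper_width: 29.4
finger_force: 15.0
```

>>> drive_tool --pt "0 0 0.0005 0 0 0 0.3" --pt "0 0 0.001 0 0 0 0.3" --pt "0 0 0.0015 0 0 0 0.3" --pt "0 0 0.002 0 0 0 0.3" --pt "0 0 0.0025 0 0 0 0.3" --pt "0 0 0.003 0 0 0 0.3" --pt "0 0 0.0035 0 0 0 0.3" --pt "0 0 0.004 0 0 0 0.3"

```text
time_s: 6.47
position: [577.5, 96.0, 159.4]
ee_rot: [0.529, 0.848, -0.0, 0.0]
ft_force: [-2.5, 1.2, 8.0]
gripper_width: 29.5
finger_force: 15.0
```

>>> drive_tool --pt "0 0.0003 -0.001 0 0 0 0.3" --pt "0 0.0006 -0.001 0 0 0 0.3" --pt "0 0.0007 -0.001 0 0 0 0.3" --pt "0 0.0007 -0.001 0 0 0 0.3" --grip_force 3

```text
time_s: 6.8
position: [578.4, 96.4, 159.4]
ee_rot: [0.529, 0.848, -0.0, 0.0]
ft_force: [1.2, 0.3, 3.6]
gripper_width: 31.9
finger_force: 3.0
```

Width 31.9 means the button is riding on the post at 0.004. Now I open, rise, shut the fingers and press on the sleeve top.

>>> drive_tool --pt "0 0 0 0 0 0 0.7" --pt "0 0 0 0 0 0 0.7" --pt "0 0 -0.002 0 0 0 0.7" --pt "0 -0.001 -0.02 0 0 0 0.7" --pt "0 -0.002 -0.045 0 0 0 0.7" --pt "0 -0.002 -0.07 0 0 0 0.3" --pt "0 -0.002 -0.072 0 0 0 0" --pt "0 -0.002 -0.072 0 0 0 0"

```text
time_s: 7.47
position: [577.1, 95.6, 232.5]
ee_rot: [0.529, 0.848, 0.001, 0.001]
ft_force: [0.3, 0.7, -0.4]
gripper_width: 48.8
finger_force: 0.0
```

>>> drive_tool --pt "0 0 0 0 0 0 0" --pt "0 0 0 0 0 0 0" --pt "0 0 0 0 0 0 0" --pt "0 0 0 0 0 0 0" --pt "0 0 0 0 0 0 0" --pt "0 0 0 0 0 0 0" --grip_force 20

```text
time_s: 7.97
position: [576.4, 95.6, 230.7]
ee_rot: [0.529, 0.848, -0.0, -0.0]
ft_force: [-0.7, -0.2, 0.4]
gripper_width: 8.5
finger_force: 0.0
```

>>> drive_tool --pt "0 0 0.002 0 0 0 0" --pt "0 0 0.005 0 0 0 0" --pt "0 0 0.01 0 0 0 0" --pt "0 0 0.014 0 0 0 0" --pt "0 0 0.0155 0 0 0 0" --pt "0 0 0.017 0 0 0 0" --pt "0 0 0.018 0 0 0 0" --pt "0 0 0.0185 0 0 0 0"

```text
time_s: 8.63
position: [576.6, 95.6, 212.5]
ee_rot: [0.529, 0.848, -0.0, 0.0]
ft_force: [-0.1, -0.7, 0.8]
gripper_width: 0.7
finger_force: 0.0
```

>>> drive_tool --pt "0 0 0.0005 0 0 0 0" --pt "0 0 0.001 0 0 0 0" --pt "0 0 0.0015 0 0 0 0" --pt "0 0 0.002 0 0 0 0" --pt "0 0 0.0025 0 0 0 0" --pt "0 0 0.003 0 0 0 0" --pt "0 0 0.0035 0 0 0 0" --pt "0 0 0.004 0 0 0 0"

```text
time_s: 9.3
position: [576.6, 95.6, 208.6]
ee_rot: [0.529, 0.848, -0.0, 0.0]
ft_force: [-0.4, -0.1, 1.2]
gripper_width: 0.7
finger_force: 0.0
```

>>> drive_tool --pt "0 0 0.0005 0 0 0 0" --pt "0 0 0.001 0 0 0 0" --pt "0 0 0.0015 0 0 0 0" --pt "0 0 0.002 0 0 0 0" --pt "0 0 0.0025 0 0 0 0" --pt "0 0 0.003 0 0 0 0" --pt "0 0 0.0035 0 0 0 0" --pt "0 0 0.004 0 0 0 0"

```text
time_s: 9.97
position: [576.6, 95.6, 204.5]
ee_rot: [0.529, 0.848, -0.0, 0.0]
ft_force: [0.4, -0.2, -0.7]
gripper_width: 0.8
finger_force: 0.0
```

>>> drive_tool --pt "0 0 0.0005 0 0 0 0" --pt "0 0 0.001 0 0 0 0" --pt "0 0 0.0015 0 0 0 0" --pt "0 0 0.002 0 0 0 0" --pt "0 0 0.0025 0 0 0 0" --pt "0 0 0.003 0 0 0 0" --pt "0 0 0.0035 0 0 0 0" --pt "0 0 0.004 0 0 0 0"

```text
time_s: 10.63
position: [576.6, 95.6, 200.6]
ee_rot: [0.529, 0.848, -0.0, 0.0]
ft_force: [-1.3, 0.3, -0.3]
gripper_width: 0.6
finger_force: 0.0
```

```bash
python3 - <<'E'
from workcell import robot
import cv2,numpy as np
o=[]
for n,(r,c) in (("wrist",(190,240)),("scene",(130,290))):
    f=robot.capture(n)["frame"][r:r+150,c:c+130]
    o.append(cv2.resize(f,None,fx=3,fy=4,interpolation=cv2.INTER_CUBIC))
cv2.imwrite("pics/c3.png",np.hstack(o)[:600])
E
```

```text
(no output)
```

View pics/c3.png

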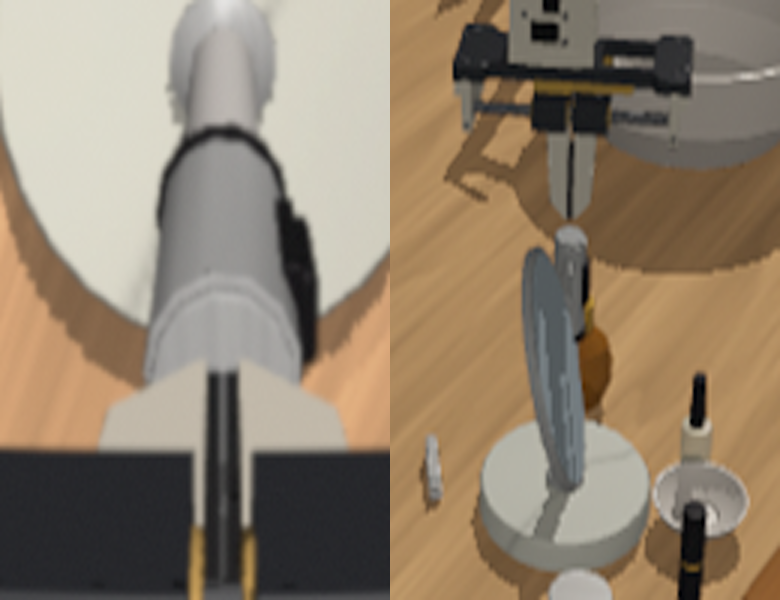

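The composite shows the fingertip just above the sleeve top: in the scene view, the tip is at (350,184.5) and the sleeve top centre at (350.7,189.5). The sleeve axis looks centred under the fingers. I'll check the height by projection.

```bash
python3 - <<'E'
from h import *
s=load("scene")
def proj(p):
    q=R.from_quat(s["attitude"]).as_matrix().T@(np.array(p)-s["position"]); return (s["mtx"]@q)[:2]/q[2]
for p in ((576.6,95.6,200.6),(576,96,217),(576,96,211),(576,96,205),(576,96,200),(576,96,195),(576,96,190)): print(p,proj(p).round(1))
E
```

```text
(576.6, 95.6, 200.6) [350.1 191.8]
(576, 96, 217) [350.2 186. ]
(576, 96, 211) [350.1 188.1]
(576, 96, 205) [350.1 190.2]
(576, 96, 200) [350.  191.9]
(576, 96, 195) [350.  193.6]
(576, 96, 190) [349.9 195.3]
```

The sleeve top is at z≈208, but the visible fingertips end about 20 mm above the TCP point. Contact should come near TCP 188, so I'll keep feeling downwards.

>>> drive_tool --pt "0 0 0.001 0 0 0 0" --pt "0 0 0.002 0 0 0 0" --pt "0 0 0.003 0 0 0 0" --pt "0 0 0.004 0 0 0 0" --pt "0 0 0.005 0 0 0 0" --pt "0 0 0.006 0 0 0 0" --pt "0 0 0.007 0 0 0 0" --pt "0 0 0.008 0 0 0 0"

```text
time_s: 11.4
position: [576.6, 95.6, 192.5]
ee_rot: [0.529, 0.848, -0.0, 0.0]
ft_force: [0.2, 0.2, 0.2]
gripper_width: 0.6
finger_force: 0.0
```

>>> drive_tool --pt "0 0 0.0005 0 0 0 0" --pt "0 0 0.001 0 0 0 0" --pt "0 0 0.0015 0 0 0 0" --pt "0 0 0.002 0 0 0 0" --pt "0 0 0.0025 0 0 0 0" --pt "0 0 0.003 0 0 0 0" --pt "0 0 0.0035 0 0 0 0" --pt "0 0 0.004 0 0 0 0"

```text
time_s: 12.07
position: [576.6, 95.6, 188.5]
ee_rot: [0.529, 0.848, -0.0, 0.0]
ft_force: [-1.2, 0.2, -0.2]
gripper_width: 0.6
finger_force: 0.0
```

>>> drive_tool --pt "0 0 0.0005 0 0 0 0" --pt "0 0 0.001 0 0 0 0" --pt "0 0 0.0015 0 0 0 0" --pt "0 0 0.002 0 0 0 0" --pt "0 0 0.0025 0 0 0 0" --pt "0 0 0.003 0 0 0 0" --pt "0 0 0.0035 0 0 0 0" --pt "0 0 0.004 0 0 0 0"

```text
time_s: 12.73
position: [576.6, 95.6, 184.5]
ee_rot: [0.529, 0.848, -0.0, 0.0]
ft_force: [0.2, -0.8, -0.0]
gripper_width: 0.6
finger_force: 0.0
```

```bash
python3 - <<'E'
from workcell import robot
import cv2,numpy as np
f=robot.capture("scene")["frame"]; cv2.imwrite("pics/s4.png",f)
for c in (348,350,352,354): print(c,[tuple(int(v) for v in f[r,c]) for r in range(178,200)])
w=robot.capture("wrist")["frame"]; cv2.imwrite("pics/w4.png",w)
E
```

```text
348 [(98, 108, 113), (95, 106, 111), (96, 107, 111), (96, 106, 111), (96, 106, 111), (95, 107, 110), (96, 106, 111), (96, 107, 111), (96, 107, 111), (95, 106, 111), (95, 105, 110), (93, 103, 107), (95, 101, 103), (98, 99, 100), (92, 95, 95), (90, 93, 92), (85, 87, 87), (82, 84, 84), (83, 86, 86), (84, 87, 87), (85, 87, 88), (86, 89, 89)]
350 [(51, 56, 59), (52, 57, 60), (52, 57, 59), (52, 57, 60), (52, 57, 60), (53, 58, 60), (53, 57, 60), (51, 56, 59), (57, 63, 66), (65, 73, 76), (65, 73, 76), (69, 77, 81), (88, 93, 95), (98, 100, 101), (92, 95, 95), (96, 98, 99), (91, 93, 94), (85, 87, 88), (83, 85, 86), (84, 87, 87), (84, 87, 87), (86, 88, 88)]
352 [(108, 120, 125), (108, 120, 124), (109, 121, 125), (108, 120, 124), (108, 119, 124), (108, 120, 124), (108, 120, 125), (108, 119, 124), (108, 120, 125), (108, 120, 124), (107, 119, 123), (100, 109, 112), (95, 99, 100), (95, 98, 98), (92, 94, 95), (93, 95, 95), (93, 95, 95), (94, 96, 96), (93, 96, 96), (94, 97, 98), (94, 97, 98), (94, 97, 97)]
354 [(106, 118, 123), (106, 118, 123), (107, 118, 123), (107, 118, 122), (107, 118, 123), (106, 118, 122), (107, 118, 123), (107, 118, 122), (107, 118, 123), (101, 113, 122), (91, 102, 113), (99, 104, 108), (107, 111, 114), (90, 94, 97), (83, 86, 88), (82, 84, 84), (82, 83, 83), (74, 75, 75), (51, 50, 51), (25, 24, 24), (25, 25, 25), (21, 20, 20)]
```

The fingertip is now at the centre of the top disc (row 189.7), so contact is close.

>>> drive_tool --pt "0 0 0.0005 0 0 0 0" --pt "0 0 0.001 0 0 0 0" --pt "0 0 0.0015 0 0 0 0" --pt "0 0 0.002 0 0 0 0" --pt "0 0 0.0025 0 0 0 0" --pt "0 0 0.003 0 0 0 0"

```text
time_s: 13.33
position: [576.7, 95.6, 182.9]
ee_rot: [0.529, 0.848, 0.0, 0.001]
ft_force: [-3.5, 0.3, 7.1]
gripper_width: 0.4
finger_force: 3.9
```

Contact at about 183.5 with a push of 7 N. I'll continue in small steps and watch for the stop.

>>> drive_tool --pt "0 0 0.0005 0 0 0 0" --pt "0 0 0.001 0 0 0 0" --pt "0 0 0.0015 0 0 0 0" --pt "0 0 0.002 0 0 0 0" --pt "0 0 0.0025 0 0 0 0" --pt "0 0 0.003 0 0 0 0"

```text
time_s: 13.83
position: [576.7, 95.6, 180.0]
ee_rot: [0.529, 0.848, 0.0, 0.001]
ft_force: [-3.0, -0.6, 8.4]
gripper_width: 0.1
finger_force: 3.9
```

>>> drive_tool --pt "0 0 0.0005 0 0 0 0" --pt "0 0 0.001 0 0 0 0" --pt "0 0 0.0015 0 0 0 0" --pt "0 0 0.002 0 0 0 0" --pt "0 0 0.0025 0 0 0 0" --pt "0 0 0.003 0 0 0 0"

```text
time_s: 14.33
position: [576.7, 95.6, 176.9]
ee_rot: [0.529, 0.848, 0.0, 0.001]
ft_force: [-3.3, -0.2, 8.2]
gripper_width: 0.6
finger_force: 3.9
```

>>> drive_tool --pt "0 0 0.0005 0 0 0 0" --pt "0 0 0.001 0 0 0 0" --pt "0 0 0.0015 0 0 0 0" --pt "0 0 0.002 0 0 0 0" --pt "0 0 0.0025 0 0 0 0" --pt "0 0 0.003 0 0 0 0"

```text
time_s: 14.83
position: [576.7, 95.6, 173.9]
ee_rot: [0.529, 0.848, 0.0, 0.001]
ft_force: [-2.7, -0.0, 8.2]
gripper_width: 0.9
finger_force: 3.9
```

>>> drive_tool --pt "0 0 0.0005 0 0 0 0" --pt "0 0 0.001 0 0 0 0" --pt "0 0 0.0015 0 0 0 0" --pt "0 0 0.002 0 0 0 0" --pt "0 0 0.0025 0 0 0 0" --pt "0 0 0.003 0 0 0 0"

```text
time_s: 15.33
position: [576.7, 95.6, 170.9]
ee_rot: [0.529, 0.848, 0.0, 0.001]
ft_force: [-3.2, -0.4, 8.4]
gripper_width: 0.5
finger_force: 3.9
```

>>> drive_tool --pt "0 0 0.0005 0 0 0 0" --pt "0 0 0.001 0 0 0 0" --pt "0 0 0.0015 0 0 0 0" --pt "0 0 0.002 0 0 0 0" --pt "0 0 0.0025 0 0 0 0" --pt "0 0 0.003 0 0 0 0"

```text
time_s: 15.83
position: [576.7, 95.7, 167.9]
ee_rot: [0.529, 0.848, 0.0, 0.001]
ft_force: [-2.0, -0.1, 8.1]
gripper_width: 0.5
finger_force: 3.9
```

>>> drive_tool --pt "0 0 0.0005 0 0 0 0" --pt "0 0 0.001 0 0 0 0" --pt "0 0 0.0015 0 0 0 0" --pt "0 0 0.002 0 0 0 0" --pt "0 0 0.0025 0 0 0 0" --pt "0 0 0.003 0 0 0 0"

```text
time_s: 16.33
position: [576.7, 95.7, 164.9]
ee_rot: [0.529, 0.848, 0.0, 0.001]
ft_force: [-2.7, -0.4, 7.7]
gripper_width: 0.6
finger_force: 3.9
```

>>> drive_tool --pt "0 0 0.0005 0 0 0 0" --pt "0 0 0.001 0 0 0 0" --pt "0 0 0.0015 0 0 0 0" --pt "0 0 0.002 0 0 0 0" --pt "0 0 0.0025 0 0 0 0" --pt "0 0 0.003 0 0 0 0"

```text
time_s: 16.83
position: [576.8, 95.6, 162.9]
ee_rot: [0.529, 0.848, 0.001, 0.001]
ft_force: [-6.0, -0.8, 15.5]
gripper_width: 0.7
finger_force: 7.9
```

It stopped dead at 163 with the force jumping to 15 N, so it is locked about 26 mm down. I'll lift off and check the button.

>>> drive_tool --pt "0 0 -0.003 0 0 0 0" --pt "0 0 -0.015 0 0 0 0" --pt "0 0 -0.04 0 0 0 0" --pt "0 0 -0.065 0 0 0 0" --pt "0 0 -0.085 0 0 0 0" --pt "0 0 -0.09 0 0 0 0" --pt "0 0 -0.09 0 0 0 0"

```text
time_s: 17.42
position: [577.3, 95.7, 251.8]
ee_rot: [0.529, 0.848, 0.001, 0.001]
ft_force: [-0.1, -0.4, -1.0]
gripper_width: 0.6
finger_force: 0.0
```

```bash
python3 - <<'E'
from workcell import robot
import cv2,numpy as np
s=robot.state(); print(s["position"])
c=robot.capture("wrist"); f=c["frame"]; cv2.imwrite("pics/w5.png",f)
np.savez("w50.npz",frame=f,mtx=c["mtx"],mount=c["mount"],position=s["position"],ee=s["ee_rot"])
g=f.max(2)
for r in range(196,250,3): print(r,"".join("#" if v<60 else "+" if v<110 else "-" if v<170 else "." for v in g[r,280:350]))
E
```

```text
[577.29669781  95.69216152 251.84076525]
196 ..................----------............--------......................
199 ..................----------+++++++++-----------......................
202 ...................--++###+++----------++#++----......................
205 ..................-++#+--------------------+++-.......................
208 .................-+++-------------------------++-.....................
211 ................-+++---------------------------+++-...................
214 ................-+++--------------------------+###+------.............
217 ...............-+++---------------------------++###########+..........
220 ................-++----------------------------+############+.........
223 ................----------..-........---.-------+############-........
226 ...............---------..................-------+###########+-.......
229 ...............---------.....--...............----++#########+-.......
232 ..............----------....---........-..---..----+#########+-.......
235 ..............-----------....--.......-...----..----+########+-.......
238 .............------------....--.......---.---..-.---+########+........
241 ..............-----------...----......--.-----...---+-------..........
244 ...............----------....---......--..------.----.................
247 ..............-----------....---.....---..-------....................-
```

The button stands out about 10–12 px against a sleeve 33 px wide (28 mm), so it is fully out and locked. Next I move over to the front of the glass.

>>> drive_tool --pt "-0.02 0.005 0 0 0 0 0" --pt "-0.05 0.012 0 0 0 0 0" --pt "-0.085 0.02 0 0 0 0 0" --pt "-0.115 0.028 0 0 0 0 0" --pt "-0.135 0.035 0 0 0 0 0" --pt "-0.145 0.04 0 0 0 0 0" --pt "-0.145 0.04 0 0 0 0 0"

```text
time_s: 18.05
position: [676.7, -19.2, 246.8]
ee_rot: [0.531, 0.848, -0.001, -0.002]
ft_force: [0.1, -0.1, -1.0]
gripper_width: 0.6
finger_force: 0.0
```

>>> drive_tool --pt "0 0 0.01 0 0 0 0" --pt "0 0 0.025 0 0 0 0" --pt "0 0 0.037 0 0 0 0" --pt "0 0 0.041 0 0 0 0" --pt "0 0 0.041 0 0 0 0"

```text
time_s: 18.47
position: [674.6, -15.9, 207.4]
ee_rot: [0.529, 0.849, -0.001, -0.002]
ft_force: [0.3, -0.6, 0.1]
gripper_width: 0.5
finger_force: 0.0
```

```bash
python3 - <<'E'
from workcell import robot
import cv2,numpy as np
s=robot.state(); print(s["position"],s["ft_force"])
o=[]
for n,(r,c) in (("wrist",(170,240)),("scene",(130,290))):
    f=robot.capture(n)["frame"]; cv2.imwrite(f"pics/{n}6.png",f)
    o.append(cv2.resize(f[r:r+150,c:c+130],None,fx=3,fy=4,interpolation=cv2.INTER_CUBIC))
cv2.imwrite("pics/c6.png",np.hstack(o)[:600])
E
```

```text
[674.63797602 -15.86652265 207.42595844] [ 0.28714579 -0.59064636  0.0966409 ]
```

View pics/c6.png

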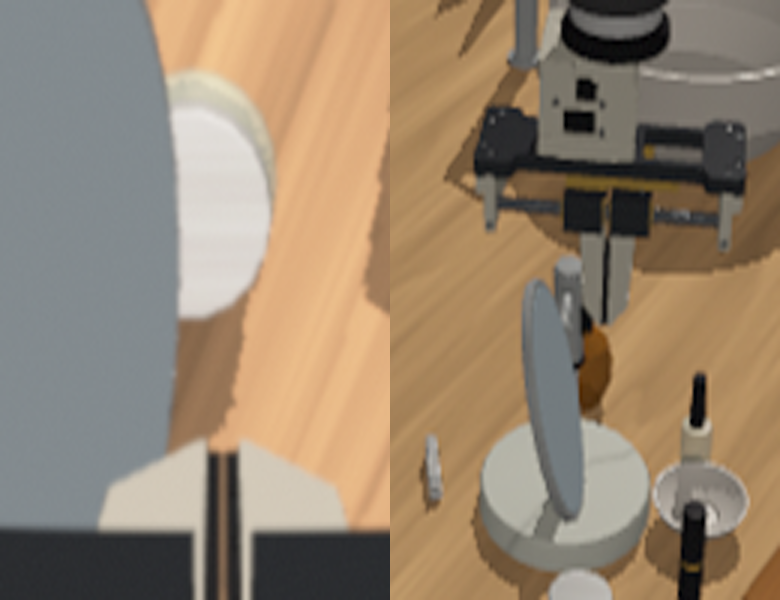

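The wrist half shows the glass face to the left of the shut fingertips (tip at composite (222,455), glass edge at about (170,440)). In the scene half the tip is at (605,320), in front of the glass. I'll check the height by projection.

```bash
python3 - <<'E'
from h import *
s=load("scene")
def proj(p):
    q=R.from_quat(s["attitude"]).as_matrix().T@(np.array(p)-s["position"]); return (s["mtx"]@q)[:2]/q[2]
for z in (188,207,217,228,240): print(z,proj((674.6,-15.9,z)).round(1))
a=np.array([576.7,95.6]); x=np.array([-.44,.898]); y=np.array([.898,.44])
c=a-145*x
for z in (170,190,245,255): print("glass ctr line",z,proj((*c,z)).round(1))
d=np.array([674.6,-15.9])-a; print("tool xy rel axis",d@x,d@y)
print("top edge of glass seen", 290+(540-390)/3,130+282/4)
E
```

```text
188 [360.8 226.2]
207 [361.1 219.2]
217 [361.3 215.5]
228 [361.5 211.3]
240 [361.7 206.8]
glass ctr line 170 [344.  231.9]
glass ctr line 190 [344.1 224.7]
glass ctr line 245 [344.6 204.1]
glass ctr line 255 [344.7 200.2]
tool xy rel axis -143.20299999999997 38.85419999999998
top edge of glass seen 340.0 200.5
```

The tip is about 20 mm below the glass's top edge and 39 mm in front of the axis. I'll push gently back along the arc.

>>> drive_tool --pt "0 -0.006 0 0 0 0 0" --pt "0 -0.012 0 0 0 0 0" --pt "0 -0.018 0 0 0 0 0" --pt "0 -0.023 0 0 0 0 0" --pt "0 -0.028 0 0 0 0 0" --pt "0 -0.033 0 0 0 0 0" --pt "0 -0.037 0 0 0 0 0" --pt "0 -0.041 0 0 0 0 0"

```text
time_s: 19.23
position: [639.0, -35.3, 209.7]
ee_rot: [0.53, 0.848, 0.0, 0.0]
ft_force: [1.0, 0.3, -0.2]
gripper_width: 0.7
finger_force: 0.4
```

>>> drive_tool --pt "0 -0.0035 0.001 0 0 0 0" --pt "0 -0.0075 0.002 0 0 0 0" --pt "0 -0.011 0.004 0 0 0 0" --pt "0 -0.0145 0.006 0 0 0 0" --pt "0 -0.018 0.008 0 0 0 0" --pt "0 -0.021 0.01 0 0 0 0" --pt "0 -0.024 0.012 0 0 0 0" --pt "0 -0.027 0.014 0 0 0 0"

```text
time_s: 19.9
position: [614.9, -47.1, 195.3]
ee_rot: [0.529, 0.848, -0.0, 0.0]
ft_force: [2.0, 0.2, 1.0]
gripper_width: 0.2
finger_force: 0.6
```

>>> drive_tool --pt "0 -0.003 0.0025 0 0 0 0" --pt "0 -0.0055 0.005 0 0 0 0" --pt "0 -0.008 0.008 0 0 0 0" --pt "0 -0.01 0.011 0 0 0 0" --pt "0 -0.012 0.014 0 0 0 0" --pt "0 -0.014 0.0175 0 0 0 0" --pt "0 -0.0155 0.021 0 0 0 0" --pt "0 -0.017 0.0245 0 0 0 0"

```text
time_s: 20.57
position: [599.5, -54.5, 170.7]
ee_rot: [0.529, 0.848, -0.0, -0.0]
ft_force: [-1.3, -0.8, 2.1]
gripper_width: 0.5
finger_force: 0.9
```

>>> drive_tool --pt "0 -0.001 0.002 0 0 0 0" --pt "0 -0.0015 0.004 0 0 0 0" --pt "0 -0.002 0.006 0 0 0 0" --pt "0 -0.002 0.007 0 0 0 0" --pt "0 -0.002 0.008 0 0 0 0" --pt "0 -0.002 0.009 0 0 0 0" --pt "0 -0.002 0.01 0 0 0 0" --pt "0 -0.002 0.011 0 0 0 0"

```text
time_s: 21.23
position: [598.1, -55.2, 160.0]
ee_rot: [0.529, 0.848, -0.0, 0.0]
ft_force: [-1.8, -1.7, 1.8]
gripper_width: 0.7
finger_force: 0.8
```

>>> drive_tool --pt "0 0 0.001 0 0 0 0" --pt "0 0 0.002 0 0 0 0" --pt "0 0 0.0027 0 0 0 0" --pt "0 0 0.0034 0 0 0 0" --pt "0 0 0.004 0 0 0 0"

```text
time_s: 21.65
position: [598.0, -55.3, 156.0]
ee_rot: [0.529, 0.848, -0.0, -0.0]
ft_force: [0.2, 0.2, 1.5]
gripper_width: 0.4
finger_force: 0.8
```

>>> drive_tool --pt "0 0 0.0007 0 0 0 0" --pt "0 0 0.0014 0 0 0 0" --pt "0 0 0.002 0 0 0 0" --pt "0 0 0.0026 0 0 0 0" --pt "0 0 0.003 0 0 0 0"

```text
time_s: 22.07
position: [598.2, -55.4, 153.7]
ee_rot: [0.529, 0.848, -0.0, 0.0]
ft_force: [-2.6, -1.2, 6.7]
gripper_width: 0.5
finger_force: 3.5
```

The stop is felt at about 154 with 6.7 N, which matches the flat height of pivot + 5. Lifting clear.

>>> drive_tool --pt "0 0 -0.003 0 0 0 0" --pt "0 0 -0.015 0 0 0 0" --pt "0 0 -0.04 0 0 0 0" --pt "0 0 -0.075 0 0 0 0" --pt "0 0 -0.11 0 0 0 0" --pt "0 0 -0.135 0 0 0 0" --pt "0 0 -0.15 0 0 0 0" --pt "0 0 -0.15 0 0 0 0"

```text
time_s: 22.73
position: [599.6, -55.4, 307.1]
ee_rot: [0.529, 0.848, 0.001, 0.004]
ft_force: [0.1, -0.0, 0.2]
gripper_width: 0.5
finger_force: 0.0
```

>>> drive_tool --pt "0.01 -0.03 0 0 0 0 0" --pt "0.02 -0.065 0 0 0 0 0" --pt "0.04 -0.1 0 0 0 0 0" --pt "0.06 -0.13 0 0 0 0 0" --pt "0.08 -0.15 0 0 0 0 0" --pt "0.09 -0.16 0 0 0 0 0" --pt "0.09 -0.16 0 0 0 0 0" --pt "0.09 -0.16 0 0 0 0 0"

```text
time_s: 23.4
position: [414.5, -44.5, 302.5]
ee_rot: [0.529, 0.848, 0.0, -0.0]
ft_force: [-0.4, 0.1, -0.4]
gripper_width: 0.4
finger_force: 0.0
```

```bash
python3 - <<'E'
from workcell import robot
from h import *
s=robot.state(); print(s["position"],s["ft_force"])
c=robot.capture("scene"); f=c["frame"]; cv2.imwrite("pics/s7.png",f)
t=robot.capture("top"); cv2.imwrite("pics/t7.png",t["frame"])
o=cv2.imread("pics/scene0.png"); 
# foot in scene: before/after; marble mask
def foot(f):
    lab=cv2.cvtColor(f,cv2.COLOR_BGR2LAB).astype(int); m=((lab[...,2]<136)&(lab[...,0]>125)).astype(np.uint8)
    m[:232]=0; m[272:]=0; m[:,:318]=0; m[:,380:]=0
    ys,xs=np.nonzero(m); return xs.min(),xs.max(),ys.max()
print(foot(o),foot(f))
d=cv2.absdiff(o,f).max(2)>25
ys,xs=np.nonzero(d[170:330,260:440]); print("changed",xs.min()+260,xs.max()+260,ys.min()+170,ys.max()+170)
d0=d[170:310,295:425]
for r in d0[::4]: print("".join("#" if v else "." for v in r[::2]))
tt=cv2.absdiff(cv2.imread("pics/top0.png"),t["frame"]).max(2)>25
print("top"); 
for r in tt[165:300:4,190:350:2]: print("".join("#" if v else "." for v in r))
crop=lambda f:cv2.resize(f[170:310,290:420],None,fx=3,fy=4,interpolation=cv2.INTER_CUBIC)
cv2.imwrite("pics/c7.png",np.hstack([crop(o),crop(f)]))
E
```

```text
[414.53259305 -44.54507933 302.54471264] [-0.41248351  0.0596543  -0.39126424]
(np.int64(320), np.int64(379), np.int64(271)) (np.int64(318), np.int64(379), np.int64(271))
changed 308 375 184 329
.................................................................
.................................................................
.................................................................
.................................................................
.........................#####...................................
.....................###.#####...................................
....................#######.####.................................
....................######..####.................................
....................#######...##.................................
....................######.#..##.................................
....................######....##.................................
...................#############.................................
..............######################.............................
...........############################........
[... 3462 characters left out ...]
...................#######################..........
................................................#############################...
...............................................#################################
..............................................###...############################
.............................................###################################
.............................................###################################
.............................................###################################
............................................####.###############################
............................................####################################
```

The foot's outline and all bystanders are unchanged. I'll do a quick numerical check of the flatness.

```bash
python3 - <<'E'
from h import *
s=load("scene"); f=cv2.imread("pics/s7.png"); o=cv2.imread("pics/scene0.png")
def proj(p):
    q=(p-s["position"])@R.from_quat(s["attitude"]).as_matrix(); v=q@s["mtx"].T; return v[:,:2]/v[:,2:]
a=np.array([576.7,95.6]); xf=np.array([-.898,-.44,0]); yf=np.array([.44,-.898,0]); k=np.array([0,0,1.])
t=np.linspace(0,2*np.pi,200)[:,None]
for zp in (174,178):
  for th in (80,85,90):
    q=np.radians(th); up=np.sin(q)*xf+np.cos(q)*k; n=-np.cos(q)*xf+np.sin(q)*k
    P=np.r_[a,zp]+145*yf+5*n+73*(np.cos(t)*up+np.sin(t)*yf)
    e=cv2.fitEllipse(proj(P).astype(np.float32)); print(zp,th,np.round([*e[0],*e[1],e[2]],1))
d=(cv2.absdiff(o,f).max(2)>25).astype(np.uint8); d[:214]=0; d[254:]=0; d[:,:305]=0; d[:,385:]=0
c=max(cv2.findContours(d,cv2.RETR_EXTERNAL,cv2.CHAIN_APPROX_NONE)[0],key=cv2.contourArea)
e=cv2.fitEllipse(cv2.convexHull(c)); print("seen",np.round([*e[0],*e[1],e[2]],1))
E
```

```text
174 80 [344.3 229.7  33.8  62.4 103. ]
174 85 [344.2 229.7  33.7  62.4  97.1]
174 90 [344.1 229.6  33.4  62.4  91.2]
178 80 [344.3 228.2  33.7  62.5 103. ]
178 85 [344.2 228.2  33.6  62.5  97.1]
178 90 [344.2 228.2  33.3  62.5  91.2]
seen [344.5 230.5  36.1  62.6  90.6]
```

The ellipse angle is 90.6° against 91.2° predicted for flat, so the glass is flat. Handing in.

```bash
python3 -c "
from workcell import robot
print(robot.finish_job())"
```

```text
the job is handed in; nothing more can be done
None
```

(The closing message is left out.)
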